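# Release the latched range key on the tester's control box

### The job

One of the four white keys on the grey control box has been left latched down. With the fingertips, tap each key lightly, one after the other from the left to the right as seen from the robot, to feel which one it is; no key may latch or release from a tap. Then press the latched key once all the way down and let go, so that all four keys stand up, and leave the loose things round the box where they are.

Things in the scene. Friction and masses are not known exactly. Their poses are not given: they have to be found in the camera images.
- key_box: grey control box, 100 mm deep (x) x 220 mm long (y) x 46 mm high, fixed to the table, with a row of four keys along y on its top. Origin: centre of its underside, on the table; x points away from the robot, y to the left along the row at yaw 0. It may stand turned by up to 0.3 rad.
- key_a: one of four identical white key caps, 34 (x) x 26 (y) x 12 mm, rounded edges. Origin: centre of its top face, moves with the key; z up, x away from the robot. Its letter tells neither place nor state. Top at z = 63 mm when up, about 58 mm when latched down, 53.7 mm at the stop. All keys are push-push: press to latch, press again to release.
- key_b: one of four identical white key caps, 34 (x) x 26 (y) x 12 mm, rounded edges. Origin: centre of its top face, moves with the key; z up, x away from the robot. Its letter tells neither place nor state. A key that is up gives way softly, about 0.45 N per mm (1 N: 0.7 mm, 2 N: 2.5 mm, 3 N: 5 mm down); beyond 6.5 mm below its up height it is as good as latched and snaps down.
- key_c: one of four identical white key caps, 34 (x) x 26 (y) x 12 mm, rounded edges. Origin: centre of its top face, moves with the key; z up, x away from the robot. Its letter tells neither place nor state. A latched key is rigid up to about 3 N, then yields, snaps over about 3 mm further down at 4 to 5 N, and meets a stiff stop 4.4 mm below its latched height; pressed to the stop, it rises by itself as the finger lifts.
- key_d: one of four identical white key caps, 34 (x) x 26 (y) x 12 mm, rounded edges. Origin: centre of its top face, moves with the key; z up, x away from the robot. Its letter tells neither place nor state. Heights, forces and behaviour are as told for the other keys. Pressing the released key a second time latches it again.
- place_1 (a point): the leftmost (largest y) of the four key places: fixed point 63 mm above the table over the middle of the key place (top of a key that is up), whatever key stands there. Places are 50 mm apart, 24 mm free between caps.
- place_2 (a point): the second from the left of the four key places: fixed point 63 mm above the table over the middle of the key place (top of a key that is up), whatever key stands there. Places are 50 mm apart, 24 mm free between caps.
- place_3 (a point): the third from the left of the four key places: fixed point 63 mm above the table over the middle of the key place (top of a key that is up), whatever key stands there. Places are 50 mm apart, 24 mm free between caps.
- place_4 (a point): the rightmost (smallest y) of the four key places: fixed point 63 mm above the table over the middle of the key place (top of a key that is up), whatever key stands there. Places are 50 mm apart, 24 mm free between caps.
- slug_5: loose bystander: steel round 34 mm across, 22 mm high, behind the box; origin at the centre of its underside
- grease_tin: loose bystander: flat round tin 66 mm across, 22 mm high, behind the box; origin at the centre of its underside
- parallel_1: loose bystander: ground steel bar 16 x 80 x 24 mm lying along y in front of the box; origin at the centre of its underside
- pen_1: loose bystander: pen 145 mm long, 9 mm thick, lying along y in front of the box; origin at the centre of its underside

How it is judged:
By the outcome, as a careful person would: the job done as asked, in the order asked, and still so for the second after the job is handed in, with the robot touching nothing.
It also fails if it takes over 56 s, if anything falls off the work surface, if the arm or the gripper's body presses on something with over 40 N, if the wrist force passes 120 N, or if a joint passes its speed limit or range.

### The arm

A 7-joint arm with a two-finger parallel gripper is mounted at the origin on a cart in front of the work surface, level with it; the furniture and walls round the work are solid. World frame = base frame: x ahead of the robot, y to its left, z up, the work surface at z = 0. Lengths are in m, angles in degrees, forces in N, time in s.
With the tool pointing down it reaches from about 0.35 to 0.9 m from the base axis. Payload 19.9 kg.
Tool frame: the origin (TCP) lies at the very end of the fingers, on their centre line; the grasp point (between the pads) lies manip.grip_depth behind it (manip.grip_depth is the distance from the TCP to the grasp point, in m); z points along the fingers, y is the line along which they close (so a half turn about z gives the same grasp; the last joint's range is limited). The gripper opens to 94 mm and grips with 3 to 60 N. Pads are 16 mm wide; open, the fingers measure 119 mm over their backs; the gripper's body (75 mm by 177 mm) begins 78 mm behind the grasp point.
Start: joints at [-72.622, 23.915, -0.59, 92.452, 0.269, 63.638, -3.037], TCP at [0.211, 0.588, 0.205] pointing down, gripper open.
Joint ranges: [-161.28, 161.28], [-22.2, 115.67], [-73.04, 71.86], [3.21, 147.25], [-68.34, 248.33], [10.77, 114.83], [-161.83, 161.83]. Speed limits (degrees/s): [108.29, 108.29, 136.94, 136.94, 172.46, 172.46, 172.46].

### API

Orientations are given as a 3x3 rotation matrix whose columns are the frame's x, y, z axes.
In Python, from plant import manip gives the robot as it stands.
- The arm moves only by the tool jog_arm, never from a script. Its argument "rows" is a list of rows, each an object of numbers: "grip": the finger opening in mm, from 0 to 94; "dx", "dy", "dz": the shift along the tool's x, y, z each as a share of 2.5 cm, from -1 to 1; "roll": the turn about the tool's z as a share of 0.08 rad, from -1 to 1. In form: [{"grip": .., "dx": .., "dy": .., "dz": .., "roll": ..}, ...]. A call has 1 to 5 rows; each row shifts and turns the commanded pose from where the row before left it, along the tool's axes as they then stand; what a row does not reach is not made up. A row lasts 1/8 s, in which the tool goes at most 62.5 mm and 10.7 degrees, less where a joint would pass 70% of its speed; a pose out of reach is approached as far as the arm can. A call with a number of a shift or a turn outside -1 to 1 is refused whole. A call with a gripper value outside its range is refused whole. The fingers move at their own pace and stop on an object; "grip_force" is the grip in N (left out, the last holds). Time passes only in rows, so rows that do not move let the fingers close. It gives the time, the measured TCP pose, the force, the opening and the grip force at its end, in the units of the state.
- manip.get_state(): the state, without advancing time (a new reading comes with each control period).
- manip.camera(name): name is "scene" or "side" or "wrist"; returns the picture (384x512x3 uint8, red, green, blue); there is no depth.
- manip.camera_model(name): a dict with "fx", "fy", "cx", "cy" (pixels), "rvec" (rotation vector, rad) and "tvec" (3), from world to camera coordinates, as OpenCV has them. Camera axes: x right, y down, z forward; pixel columns grow to the right and rows downward; lengths in m; the calibration is good to about 2 mm. A picture is of the moment at which its call begins: read the wrist's pose just before it. camera_model takes no time and is no camera call; for the wrist camera it gives the pose at the moment of the call.
- manip.finish_job(): hands the job in; it is judged then, once.
Trained networks look in the newest picture that a camera, given by its name, has taken for a name from the list of things; names that differ only in an ending like _2 or _b are one class to them, and where a whole thing is asked for, a point or a joint stands for the part that bears it (a point fixed in the world has none). Each returns a list of dicts, best first, with "p" (0 to 1); they miss things now and then, are a little off and sometimes report something else, mostly with a low value. They report only what shows in the picture. A call takes as long as a camera call.
- manip.spot_in(camera, name): "centre" ([column, row] in pixels, amid what is visible of it).
- manip.landmark_of(camera, name): "centre" ([column, row] in pixels: a listed point, or the origin of a listed thing).
The state is a dict: "t": time; "qpos": joint angles; "qvel": joint speeds; "tau": joint torques, N m; "ee_pos": TCP position; "eef_rot": TCP orientation; "ft_force": force on the tool from outside, world axes, zero at the start; "ft_torque": the same for the moment, N m; "grip_width": finger opening in m; "gripper_force": force on a finger pad.
Only numpy, scipy, OpenCV 4.12 (cv2) and the standard library are available. Lean on these libraries where they do the work, as an engineer would, in place of code of your own. Each camera call takes 0.05 s, during which the arm holds its last target. There are 200 camera calls.

## Working session

There is one attempt and no reset: what is moved stays moved. The work goes in short steps, Python scripts to look and compute and a tool call to move; the robot and the scene stay as the last step left them, time stands still between calls to the robot, and variables do not carry over. Pictures are saved under pics/ and viewed, at most 10 in all, crops included, and the job is handed in when it is done.

Besides the shell and the picture viewer there is one more tool, called after "Emit:" in YAML: its name, and indented under it one key for each argument. jog_arm: Moves the arm, as the interface text tells. Shift numbers are shares of 2.5 cm and turn numbers shares of 0.08 rad, none past 1 either way. Its arguments: {"type":"object","properties":{"rows":{"type":"array","items":{"type":"object","properties":{"grip":{"type":"number"},"dx":{"type":"number","minimum":-1,"maximum":1},"dy":{"type":"number","minimum":-1,"maximum":1},"dz":{"type":"number","minimum":-1,"maximum":1},"roll":{"type":"number","minimum":-1,"maximum":1}}}},"grip_force":{"type":"number"}},"required":["rows"]}

```bash
mkdir -p pics; cat > h.py <<'E'
from plant import manip
import cv2,numpy as np
def ray(cam,px,z):
    m=manip.camera_model(cam);R=cv2.Rodrigues(np.array(m["rvec"],float))[0];t=np.array(m["tvec"],float).ravel()
    d=R.T@np.array([(px[0]-m["cx"])/m["fx"],(px[1]-m["cy"])/m["fy"],1]);c=-R.T@t
    return c+d*(z-c[2])/d[2]
def snap(cam,fn=None):
    im=manip.camera(cam)
    if fn: cv2.imwrite("pics/"+fn,im[:,:,::-1])
    return im
E
python3 - <<'E'
from h import *
s=manip.get_state();print(s["t"],s["ee_pos"],np.round(s["eef_rot"],3).tolist(),s["ft_force"],manip.grip_depth)
a=[snap(c) for c in("scene","side")]
cv2.imwrite("pics/a.png",cv2.resize(np.hstack(a),(800,300))[:,:,::-1])
cv2.imwrite("pics/s.png",a[0][:,:,::-1])
for c in("scene","side"):
  for n in("place_1","place_2","place_3","place_4","key_a","key_box"):
    for d in manip.landmark_of(c,n)[:4]:
      print(c,n,round(d["p"],2),np.round(d["centre"]),np.round(ray(c,d["centre"],0 if n=="key_box" else .063),3))
E
```

```text
0.0 [0.21111397 0.587884   0.20484848] [[-0.941, 0.338, -0.0], [0.338, 0.941, -0.001], [-0.0, -0.001, -1.0]] [0.31801862 0.81557219 0.01739203] 0.0188
scene place_1 0.9 [325. 218.] [ 0.535 -0.13   0.063]
scene place_1 0.85 [300. 213.] [ 0.524 -0.085  0.063]
scene place_1 0.7 [269. 208.] [ 0.505 -0.028  0.063]
scene place_2 0.9 [325. 218.] [ 0.535 -0.13   0.063]
scene place_2 0.85 [300. 213.] [ 0.524 -0.085  0.063]
scene place_2 0.7 [269. 208.] [ 0.505 -0.028  0.063]
scene place_3 0.9 [325. 218.] [ 0.535 -0.13   0.063]
scene place_3 0.85 [300. 213.] [ 0.524 -0.085  0.063]
scene place_3 0.7 [269. 208.] [ 0.505 -0.028  0.063]
scene place_4 0.9 [325. 218.] [ 0.535 -0.13   0.063]
scene place_4 0.85 [300. 213.] [ 0.524 -0.085  0.063]
scene place_4 0.7 [269. 208.] [ 0.505 -0.028  0.063]
scene key_a 0.77 [243. 206.] [0.481 0.013 0.063]
scene key_a 0.75 [322. 223.] [ 0.516 -0.134  0.063]
scene key_a 0.63 [296. 213.] [ 0.519 -0.08   0.063]
scene key_a 0.49 [274. 212.] [ 0.497 -0.046  0.063]
scene key_box 0.78 [283. 238.] [ 0.52  -0.054  0.   ]
side place_1 0.96 [280. 197.] [ 0.501 -0.025  0.06
[... 339 characters left out ...]
4. 209.] [0.483 0.015 0.063]
side place_3 0.96 [280. 197.] [ 0.501 -0.025  0.063]
side place_3 0.86 [278. 182.] [ 0.519 -0.081  0.063]
side place_3 0.77 [280. 171.] [ 0.527 -0.126  0.063]
side place_3 0.57 [284. 209.] [0.483 0.015 0.063]
side place_4 0.96 [280. 197.] [ 0.501 -0.025  0.063]
side place_4 0.86 [278. 182.] [ 0.519 -0.081  0.063]
side place_4 0.77 [280. 171.] [ 0.527 -0.126  0.063]
side place_4 0.57 [284. 209.] [0.483 0.015 0.063]
side key_a 0.67 [281. 171.] [ 0.525 -0.126  0.063]
side key_a 0.66 [280. 182.] [ 0.514 -0.082  0.063]
side key_a 0.66 [279. 208.] [0.494 0.012 0.063]
side key_a 0.49 [279. 196.] [ 0.503 -0.029  0.063]
side key_box 0.91 [278. 215.] [ 0.509 -0.056  0.   ]
```

View pics/a.png

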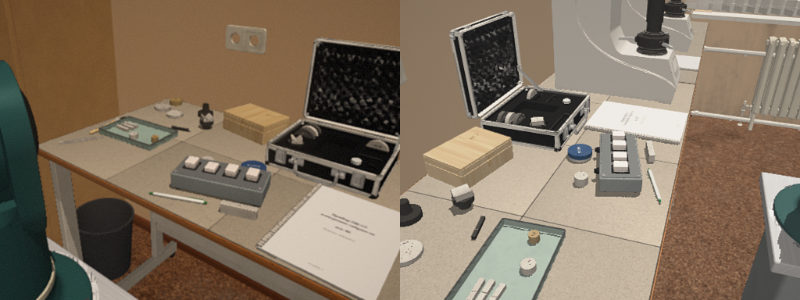

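The box stands in the middle of the scene picture, with the four caps near (243..325, 206..218) px, the tin behind it, and the pen and bar in front. Both cameras agree on the keys to about 1 cm: from (0.485, 0.014) to (0.53, -0.128), yaw about 0.3. I'll approach high with the fingers closed.

Emit:
jog_arm:
  rows:
    - {"grip":0,"dx":-1,"dy":-1}
    - {"grip":0,"dx":-1,"dy":-1}
    - {"grip":0,"dx":-1,"dy":-1}
    - {"grip":0,"dx":-1,"dy":-1}
    - {"grip":0,"dx":-1,"dy":-1}

```text
$.rows[0]: bad value
```

Emit:
jog_arm:
  rows:
    - {"grip":0,"dx":-1,"dy":-1}
    - {"grip":0,"dx":-1,"dy":-1}
    - {"grip":0,"dx":-1,"dy":-1}
    - {"grip":0,"dx":-1,"dy":-1}
    - {"grip":0,"dx":-1,"dy":-1}

```text
$.rows[0]: bad value
```

Emit:
jog_arm:
  rows:
    - {"grip":0,"dx":-1,"dy":-1}
    - {"grip":0,"dx":-1,"dy":-1}
    - {"grip":0,"dx":-1,"dy":-1}
    - {"grip":0,"roll":-1}
    - {"grip":0,"roll":-1}

```text
$.rows[0]: bad value
```

Emit:
jog_arm:
  rows:
    - {"grip":0,"roll":-1}
    - {"grip":0,"roll":-1}
    - {"grip":0,"roll":-1}
    - {"grip":0,"roll":-1}
    - {"grip":0,"roll":-1}

```text
$.rows[0]: bad value
```

Emit:
jog_arm:
  rows:
    - {"grip":0,"dx":-1,"dy":-1,"dz":0,"roll":0}
    - {"grip":0,"dx":-1,"dy":-1,"dz":0,"roll":0}
    - {"grip":0,"dx":-1,"dy":-1,"dz":0,"roll":0}
    - {"grip":0,"dx":-1,"dy":-1,"dz":0,"roll":0}
    - {"grip":0,"dx":-1,"dy":-1,"dz":0,"roll":0}

```text
t: 1.32
ee_pos: [0.2871, 0.4273, 0.2056]
eef_rot: [[-0.941, 0.338, 0.0], [0.338, 0.941, 0.0], [-0.0, 0.0, -1.0]]
ft_force: [0.5, 0.4, -0.5]
grip_width: 0.0474
gripper_force: 0.0
```

Emit:
jog_arm:
  rows:
    - {"grip":0,"dx":-1,"dy":-1,"dz":0,"roll":0}
    - {"grip":0,"dx":-1,"dy":-1,"dz":0,"roll":0}
    - {"grip":0,"dx":-1,"dy":-1,"dz":0,"roll":0}
    - {"grip":0,"dx":-1,"dy":-1,"dz":0,"roll":0}
    - {"grip":0,"dx":-1,"dy":-1,"dz":0,"roll":0}

```text
t: 1.95
ee_pos: [0.3624, 0.2674, 0.2056]
eef_rot: [[-0.941, 0.338, 0.0], [0.338, 0.941, 0.0], [-0.0, 0.0, -1.0]]
ft_force: [-0.1, 0.1, -0.3]
grip_width: 0.0006
gripper_force: 0.0
```

Emit:
jog_arm:
  rows:
    - {"grip":0,"dx":-1,"dy":-1,"dz":0,"roll":0}
    - {"grip":0,"dx":-1,"dy":-1,"dz":0,"roll":0}
    - {"grip":0,"dx":-1,"dy":-1,"dz":0,"roll":0}
    - {"grip":0,"dx":0,"dy":0,"dz":0,"roll":-1}
    - {"grip":0,"dx":0,"dy":0,"dz":0,"roll":-1}

```text
t: 2.58
ee_pos: [0.4074, 0.1721, 0.2056]
eef_rot: [[-0.983, 0.182, 0.0], [0.182, 0.983, 0.0], [-0.0, 0.0, -1.0]]
ft_force: [-0.4, 0.1, 0.2]
grip_width: 0.0007
gripper_force: 0.0
```

Emit:
jog_arm:
  rows:
    - {"grip":0,"dx":0,"dy":0,"dz":0,"roll":-1}
    - {"grip":0,"dx":0,"dy":0,"dz":0,"roll":-1}
    - {"grip":0,"dx":0,"dy":0,"dz":0,"roll":-1}
    - {"grip":0,"dx":0,"dy":0,"dz":0,"roll":-1}
    - {"grip":0,"dx":0,"dy":0,"dz":0,"roll":-1}

```text
t: 3.2
ee_pos: [0.4073, 0.1725, 0.2056]
eef_rot: [[-0.976, -0.216, 0.0], [-0.216, 0.976, 0.0], [-0.0, 0.0, -1.0]]
ft_force: [0.5, -0.7, -0.3]
grip_width: 0.0003
gripper_force: 0.0
```

```bash
python3 - <<'E'
from h import *
s=manip.get_state();print(s["t"],s["ee_pos"],np.round(s["eef_rot"],3).tolist(),s["ft_force"],s["qpos"])
snap("wrist","w1.png")
for n in("place_1","key_a","key_box"):
    for d in manip.landmark_of("wrist",n)[:5]:
      print(n,round(d["p"],2),np.round(d["centre"]),np.round(ray("wrist",d["centre"],0 if n=="key_box" else .063),4))
E
```

```text
3.2 [0.4072878  0.17248826 0.20557254] [[-0.976, -0.216, 0.0], [-0.216, 0.976, 0.0], [-0.0, 0.0, -1.0]] [ 0.54881042 -0.70983384 -0.27266078] [-39.9890012    4.76544366  13.7902061  117.56148121  -1.33783317
  57.80399064  76.95137862]
place_1 0.76 [123. 225.] [0.4908 0.0171 0.063 ]
place_1 0.72 [ 83. 227.] [ 0.505  -0.0321  0.063 ]
place_1 0.71 [132. 152.] [0.3957 0.0205 0.063 ]
place_1 0.58 [ 43. 230.] [ 0.5194 -0.0827  0.063 ]
place_1 0.58 [  5. 231.] [ 0.5318 -0.1305  0.063 ]
key_a 0.97 [  4. 229.] [ 0.5283 -0.1313  0.063 ]
key_a 0.94 [120. 219.] [0.4836 0.0122 0.063 ]
key_a 0.82 [ 42. 227.] [ 0.5157 -0.0841  0.063 ]
key_a 0.63 [ 83. 225.] [ 0.501  -0.0326  0.063 ]
key_box 0.79 [ 94. 214.] [ 0.5133 -0.0546  0.    ]
```

View pics/w1.png

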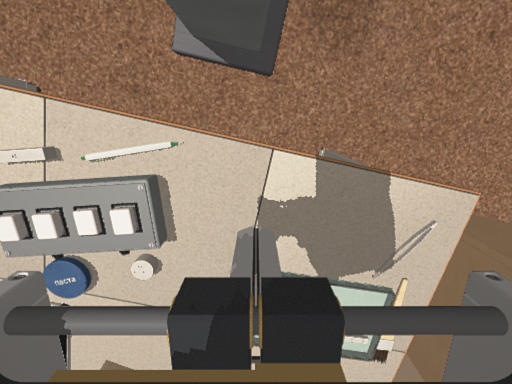

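The wrist view shows the keys at about (123,221), (88,220), (48,224) and (10,227). They come out 50 mm apart at yaw ≈ 0.285, with place_1 near (0.491, 0.015), so I'll go above place_1.

Emit:
jog_arm:
  rows:
    - {"grip":0,"dx":0,"dy":0,"dz":0,"roll":-0.85}
    - {"grip":0,"dx":-0.2,"dy":-1,"dz":0,"roll":0}
    - {"grip":0,"dx":-0.2,"dy":-1,"dz":0,"roll":0}
    - {"grip":0,"dx":-0.2,"dy":-1,"dz":0,"roll":0}
    - {"grip":0,"dx":-0.2,"dy":-1,"dz":0,"roll":0}

```text
t: 4.03
ee_pos: [0.4548, 0.0813, 0.2056]
eef_rot: [[-0.961, -0.278, 0.0], [-0.278, 0.961, -0.0], [-0.0, -0.0, -1.0]]
ft_force: [-0.2, 1.2, -0.0]
grip_width: 0.0003
gripper_force: 0.0
```

Emit:
jog_arm:
  rows:
    - {"grip":0,"dx":-0.2,"dy":-1,"dz":0.5,"roll":0}
    - {"grip":0,"dx":-0.2,"dy":-1,"dz":1,"roll":0}
    - {"grip":0,"dx":-0.2,"dy":-1,"dz":1,"roll":0}
    - {"grip":0,"dx":0,"dy":0,"dz":1,"roll":0}
    - {"grip":0,"dx":0,"dy":0,"dz":0,"roll":0}

```text
t: 4.65
ee_pos: [0.4888, 0.014, 0.1168]
eef_rot: [[-0.961, -0.278, -0.003], [-0.278, 0.961, -0.001], [0.003, -0.0, -1.0]]
ft_force: [0.3, 0.0, 0.4]
grip_width: -0.0001
gripper_force: 0.0
```

```bash
python3 - <<'E'
from h import *
s=manip.get_state();print(s["t"],s["ee_pos"],np.round(s["eef_rot"],3).tolist(),s["ft_force"])
snap("wrist","w2.png")
for n in("place_1","key_a"):
    for d in manip.landmark_of("wrist",n)[:5]:
      print(n,round(d["p"],2),np.round(d["centre"]),np.round(ray("wrist",d["centre"],0 if n=="key_box" else .063),4))
E
```

```text
4.65 [0.48884581 0.01395157 0.1168328 ] [[-0.961, -0.278, -0.003], [-0.278, 0.961, -0.001], [0.003, -0.0, -1.0]] [0.32400687 0.00526393 0.41715486]
place_1 0.86 [204. 213.] [ 0.505 -0.031  0.063]
place_1 0.69 [147. 211.] [ 0.517  -0.0819  0.063 ]
place_1 0.62 [ 90. 214.] [ 0.5348 -0.1314  0.063 ]
place_1 0.22 [260. 120.] [ 0.4108 -0.0045  0.063 ]
key_a 0.96 [143. 212.] [ 0.5201 -0.0848  0.063 ]
key_a 0.94 [ 91. 213.] [ 0.5342 -0.131   0.063 ]
key_a 0.72 [205. 210.] [ 0.5018 -0.0303  0.063 ]
key_a 0.66 [256. 209.] [0.4879 0.0147 0.063 ]
```

View pics/w2.png

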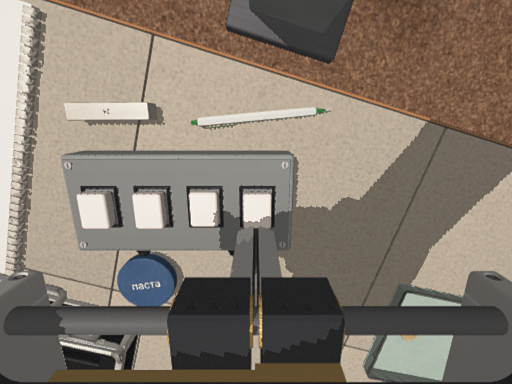

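The wrist view shows the box square to the tool, with the caps at columns 97, 148, 204 and 257 on row 210. The tip is over key 1, so I'll descend to just above it.

Emit:
jog_arm:
  rows:
    - {"grip":0,"dx":0,"dy":0,"dz":1,"roll":0}
    - {"grip":0,"dx":0,"dy":0,"dz":0.7,"roll":0}
    - {"grip":0,"dx":0,"dy":0,"dz":0.3,"roll":0}
    - {"grip":0,"dx":0,"dy":0,"dz":0,"roll":0}
    - {"grip":0,"dx":0,"dy":0,"dz":0,"roll":0}

```text
t: 5.42
ee_pos: [0.4903, 0.0143, 0.0688]
eef_rot: [[-0.96, -0.279, 0.001], [-0.279, 0.96, 0.0], [-0.001, -0.0, -1.0]]
ft_force: [1.0, -0.5, 0.1]
grip_width: 0.0006
gripper_force: 0.0
```

Emit:
jog_arm:
  rows:
    - {"grip":0,"dx":0,"dy":0,"dz":0.08,"roll":0}
    - {"grip":0,"dx":0,"dy":0,"dz":0.08,"roll":0}
    - {"grip":0,"dx":0,"dy":0,"dz":0,"roll":0}

```text
t: 5.8
ee_pos: [0.4897, 0.0142, 0.0639]
eef_rot: [[-0.96, -0.279, -0.0], [-0.279, 0.96, -0.0], [0.0, -0.0, -1.0]]
ft_force: [0.6, -0.4, -0.9]
grip_width: 0.0005
gripper_force: 0.0
```

Emit:
jog_arm:
  rows:
    - {"grip":0,"dx":0,"dy":0,"dz":0.06,"roll":0}
    - {"grip":0,"dx":0,"dy":0,"dz":0.06,"roll":0}
    - {"grip":0,"dx":0,"dy":0,"dz":0,"roll":0}

```text
t: 6.18
ee_pos: [0.4899, 0.0142, 0.061]
eef_rot: [[-0.96, -0.279, 0.0], [-0.279, 0.96, -0.0], [-0.0, -0.0, -1.0]]
ft_force: [0.7, 0.9, 2.2]
grip_width: 0.0005
gripper_force: 1.0
```

Emit:
jog_arm:
  rows:
    - {"grip":0,"dx":0,"dy":0,"dz":0,"roll":0}

```text
t: 6.3
ee_pos: [0.4898, 0.0142, 0.061]
eef_rot: [[-0.96, -0.279, 0.0], [-0.279, 0.96, -0.0], [-0.0, -0.0, -1.0]]
ft_force: [-0.6, -0.7, 2.9]
grip_width: 0.0002
gripper_force: 1.0
```

Key 1 gives way softly (about 2.2–2.9 N at 61 mm), so it is up. On to key 2.

Emit:
jog_arm:
  rows:
    - {"grip":0,"dx":0,"dy":0,"dz":-0.4,"roll":0}
    - {"grip":0,"dx":0,"dy":-1,"dz":0,"roll":0}
    - {"grip":0,"dx":0,"dy":-1,"dz":0,"roll":0}
    - {"grip":0,"dx":0,"dy":0,"dz":0,"roll":0}
    - {"grip":0,"dx":0,"dy":0,"dz":0.2,"roll":0}

```text
t: 6.92
ee_pos: [0.5038, -0.0332, 0.0663]
eef_rot: [[-0.96, -0.28, 0.001], [-0.28, 0.96, 0.0], [-0.001, 0.0, -1.0]]
ft_force: [0.4, 0.1, 0.4]
grip_width: 0.0004
gripper_force: 0.0
```

Emit:
jog_arm:
  rows:
    - {"grip":0,"dx":0,"dy":0,"dz":0.08,"roll":0}
    - {"grip":0,"dx":0,"dy":0,"dz":0.06,"roll":0}
    - {"grip":0,"dx":0,"dy":0,"dz":0.06,"roll":0}
    - {"grip":0,"dx":0,"dy":0,"dz":0,"roll":0}

```text
t: 7.42
ee_pos: [0.5037, -0.0337, 0.0609]
eef_rot: [[-0.96, -0.28, -0.0], [-0.28, 0.96, -0.0], [0.0, -0.0, -1.0]]
ft_force: [-0.6, -1.9, -0.1]
grip_width: 0.0003
gripper_force: 0.0
```

Emit:
jog_arm:
  rows:
    - {"grip":0,"dx":0,"dy":0,"dz":0,"roll":0}

```text
t: 7.55
ee_pos: [0.5037, -0.0338, 0.061]
eef_rot: [[-0.96, -0.279, -0.0], [-0.279, 0.96, -0.0], [0.0, -0.0, -1.0]]
ft_force: [0.3, -0.4, -0.4]
grip_width: 0.0005
gripper_force: 0.0
```

No force at 61 mm, so key 2 is likely the latched one. I'll creep down until it touches.

Emit:
jog_arm:
  rows:
    - {"grip":0,"dx":0,"dy":0,"dz":0.04,"roll":0}
    - {"grip":0,"dx":0,"dy":0,"dz":0.04,"roll":0}
    - {"grip":0,"dx":0,"dy":0,"dz":0,"roll":0}

```text
t: 7.92
ee_pos: [0.5037, -0.0338, 0.0589]
eef_rot: [[-0.96, -0.279, -0.0], [-0.279, 0.96, -0.0], [0.0, -0.0, -1.0]]
ft_force: [0.5, -0.7, -0.8]
grip_width: 0.0006
gripper_force: 0.0
```

Emit:
jog_arm:
  rows:
    - {"grip":0,"dx":0,"dy":0,"dz":0,"roll":0}

```text
t: 8.05
ee_pos: [0.5037, -0.0338, 0.059]
eef_rot: [[-0.96, -0.279, 0.0], [-0.279, 0.96, -0.0], [-0.0, -0.0, -1.0]]
ft_force: [0.3, -0.3, -0.1]
grip_width: 0.0006
gripper_force: 0.0
```

Emit:
jog_arm:
  rows:
    - {"grip":0,"dx":0,"dy":0,"dz":0.03,"roll":0}
    - {"grip":0,"dx":0,"dy":0,"dz":0,"roll":0}

```text
t: 8.3
ee_pos: [0.5038, -0.0338, 0.0583]
eef_rot: [[-0.96, -0.279, 0.0], [-0.279, 0.96, -0.0], [-0.0, -0.0, -1.0]]
ft_force: [-1.4, 0.3, 2.7]
grip_width: 0.0003
gripper_force: 1.5
```

Emit:
jog_arm:
  rows:
    - {"grip":0,"dx":0,"dy":0,"dz":0.01,"roll":0}
    - {"grip":0,"dx":0,"dy":0,"dz":0,"roll":0}

```text
t: 8.55
ee_pos: [0.5038, -0.0338, 0.058]
eef_rot: [[-0.96, -0.279, 0.0], [-0.279, 0.96, -0.0], [-0.0, -0.0, -1.0]]
ft_force: [-0.9, -0.4, 2.3]
grip_width: 0.0005
gripper_force: 1.6
```

Key 2 is rigid at 58 mm, so it is latched. I'll tap keys 3 and 4 as asked.

Emit:
jog_arm:
  rows:
    - {"grip":0,"dx":0,"dy":0,"dz":-0.52,"roll":0}
    - {"grip":0,"dx":0,"dy":-1,"dz":0,"roll":0}
    - {"grip":0,"dx":0,"dy":-1,"dz":0,"roll":0}
    - {"grip":0,"dx":0,"dy":0,"dz":0,"roll":0}
    - {"grip":0,"dx":0,"dy":0,"dz":0.2,"roll":0}

```text
t: 9.18
ee_pos: [0.5179, -0.0813, 0.0664]
eef_rot: [[-0.96, -0.28, 0.001], [-0.28, 0.96, 0.0], [-0.001, -0.0, -1.0]]
ft_force: [0.5, 1.2, -0.0]
grip_width: 0.0006
gripper_force: 0.0
```

Emit:
jog_arm:
  rows:
    - {"grip":0,"dx":0,"dy":0,"dz":0.08,"roll":0}
    - {"grip":0,"dx":0,"dy":0,"dz":0.06,"roll":0}
    - {"grip":0,"dx":0,"dy":0,"dz":0.06,"roll":0}
    - {"grip":0,"dx":0,"dy":0,"dz":0,"roll":0}

```text
t: 9.68
ee_pos: [0.5177, -0.0816, 0.061]
eef_rot: [[-0.96, -0.28, -0.0], [-0.28, 0.96, 0.0], [0.0, 0.0, -1.0]]
ft_force: [0.3, 2.2, 2.3]
grip_width: 0.0001
gripper_force: 1.0
```

Emit:
jog_arm:
  rows:
    - {"grip":0,"dx":0,"dy":0,"dz":0,"roll":0}

```text
t: 9.8
ee_pos: [0.5178, -0.0817, 0.0611]
eef_rot: [[-0.96, -0.279, 0.0], [-0.279, 0.96, -0.0], [-0.0, -0.0, -1.0]]
ft_force: [-0.3, 1.0, 2.1]
grip_width: 0.0002
gripper_force: 1.0
```

Emit:
jog_arm:
  rows:
    - {"grip":0,"dx":0,"dy":0,"dz":-0.4,"roll":0}
    - {"grip":0,"dx":0,"dy":-1,"dz":0,"roll":0}
    - {"grip":0,"dx":0,"dy":-1,"dz":0,"roll":0}
    - {"grip":0,"dx":0,"dy":0,"dz":0,"roll":0}
    - {"grip":0,"dx":0,"dy":0,"dz":0.2,"roll":0}

```text
t: 10.42
ee_pos: [0.5318, -0.1294, 0.0663]
eef_rot: [[-0.96, -0.28, 0.001], [-0.28, 0.96, 0.0], [-0.001, -0.0, -1.0]]
ft_force: [-0.4, 0.6, -0.7]
grip_width: 0.0005
gripper_force: 0.0
```

Emit:
jog_arm:
  rows:
    - {"grip":0,"dx":0,"dy":0,"dz":0.08,"roll":0}
    - {"grip":0,"dx":0,"dy":0,"dz":0.06,"roll":0}
    - {"grip":0,"dx":0,"dy":0,"dz":0.06,"roll":0}
    - {"grip":0,"dx":0,"dy":0,"dz":0,"roll":0}

```text
t: 10.92
ee_pos: [0.5317, -0.1295, 0.061]
eef_rot: [[-0.96, -0.28, -0.0], [-0.28, 0.96, 0.0], [0.0, 0.0, -1.0]]
ft_force: [-0.3, 1.7, 2.7]
grip_width: 0.0003
gripper_force: 1.0
```

Emit:
jog_arm:
  rows:
    - {"grip":0,"dx":0,"dy":0,"dz":0,"roll":0}

```text
t: 11.05
ee_pos: [0.5318, -0.1297, 0.0611]
eef_rot: [[-0.96, -0.28, 0.0], [-0.28, 0.96, -0.0], [-0.0, -0.0, -1.0]]
ft_force: [-0.2, 1.4, 1.2]
grip_width: 0.0003
gripper_force: 1.0
```

Keys 3 and 4 are up. I'll go back to key 2 and press it to the stop.

Emit:
jog_arm:
  rows:
    - {"grip":0,"dx":0,"dy":0,"dz":-0.4,"roll":0}
    - {"grip":0,"dx":0,"dy":1,"dz":0,"roll":0}
    - {"grip":0,"dx":0,"dy":1,"dz":0,"roll":0}
    - {"grip":0,"dx":0,"dy":1,"dz":0,"roll":0}
    - {"grip":0,"dx":0,"dy":1,"dz":0,"roll":0}

```text
t: 11.68
ee_pos: [0.5037, -0.0333, 0.0716]
eef_rot: [[-0.96, -0.279, 0.001], [-0.279, 0.96, -0.0], [-0.001, -0.0, -1.0]]
ft_force: [-0.6, 0.1, 0.1]
grip_width: 0.0005
gripper_force: 0.0
```

Emit:
jog_arm:
  rows:
    - {"grip":0,"dx":0,"dy":0,"dz":0,"roll":0}
    - {"grip":0,"dx":0,"dy":0,"dz":0.3,"roll":0}
    - {"grip":0,"dx":0,"dy":0,"dz":0.16,"roll":0}
    - {"grip":0,"dx":0,"dy":0,"dz":0,"roll":0}

```text
t: 12.18
ee_pos: [0.5035, -0.0345, 0.059]
eef_rot: [[-0.96, -0.278, -0.001], [-0.278, 0.96, -0.0], [0.001, -0.0, -1.0]]
ft_force: [-0.1, -0.4, -0.7]
grip_width: 0.0005
gripper_force: 0.0
```

Emit:
jog_arm:
  rows:
    - {"grip":0,"dx":0,"dy":0,"dz":0.08,"roll":0}
    - {"grip":0,"dx":0,"dy":0,"dz":0.08,"roll":0}
    - {"grip":0,"dx":0,"dy":0,"dz":0.06,"roll":0}
    - {"grip":0,"dx":0,"dy":0,"dz":0.02,"roll":0}
    - {"grip":0,"dx":0,"dy":0,"dz":0,"roll":0}

```text
t: 12.8
ee_pos: [0.5039, -0.0342, 0.0539]
eef_rot: [[-0.96, -0.279, 0.0], [-0.279, 0.96, -0.0], [-0.0, -0.0, -1.0]]
ft_force: [-4.1, -3.9, 13.7]
grip_width: 0.0005
gripper_force: 7.1
```

It is at the stop (13.7 N). I'll let go straight up and look.

Emit:
jog_arm:
  rows:
    - {"grip":0,"dx":0,"dy":0,"dz":-0.2,"roll":0}
    - {"grip":0,"dx":0,"dy":0,"dz":-0.4,"roll":0}
    - {"grip":0,"dx":0,"dy":0,"dz":-1,"roll":0}
    - {"grip":0,"dx":0,"dy":0,"dz":-1,"roll":0}
    - {"grip":0,"dx":0,"dy":0,"dz":-1,"roll":0}

```text
t: 13.42
ee_pos: [0.5036, -0.0334, 0.1446]
eef_rot: [[-0.96, -0.28, -0.0], [-0.28, 0.96, 0.0], [-0.0, 0.0, -1.0]]
ft_force: [0.2, 1.1, -0.4]
grip_width: 0.0007
gripper_force: 0.0
```

Emit:
jog_arm:
  rows:
    - {"grip":0,"dx":0,"dy":1,"dz":-1,"roll":0}
    - {"grip":0,"dx":0,"dy":1,"dz":0,"roll":0}
    - {"grip":0,"dx":0,"dy":1,"dz":0,"roll":0}
    - {"grip":0,"dx":0,"dy":1,"dz":0,"roll":0}
    - {"grip":0,"dx":0,"dy":0,"dz":0,"roll":0}

```text
t: 14.05
ee_pos: [0.4753, 0.064, 0.1688]
eef_rot: [[-0.959, -0.282, -0.0], [-0.282, 0.959, 0.001], [-0.0, 0.001, -1.0]]
ft_force: [-0.6, 0.1, 0.4]
grip_width: 0.0007
gripper_force: 0.0
```

```bash
python3 - <<'E'
from h import *
a=snap("side");b=snap("wrist")
cv2.imwrite("pics/e.png",np.hstack([cv2.resize(a[155:255,240:340],(400,400),interpolation=2),cv2.resize(b[100:300,50:250],(400,400))])[:,:,::-1])
E
```

```text
(no output)
```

View pics/e.png

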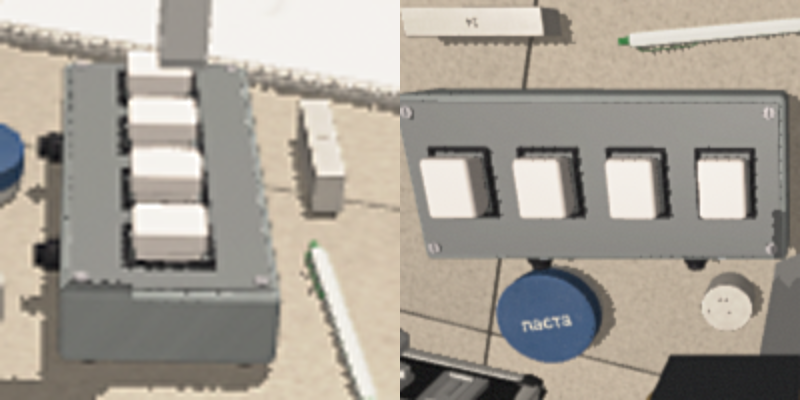

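In both views the four caps stand at equal height, at columns 445, 545, 632 and 725 of the wrist crop, and the tin, slug, bar and pen are undisturbed. I'll hand it in.

```bash
python3 -c "
from plant import manip
print(manip.finish_job())"
```

```text
the job is handed in; nothing more can be done
None
```

I tapped all four keys from left to right and found key 2 from the left latched. I pressed it once to the stop and let go; in the last pictures all four keys stand up and the loose things look undisturbed, and the job is handed in.

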